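# Set the tester's index to a spring's loaded length

## Robot

A 6-joint arm with a two-finger parallel gripper is mounted at the origin on a cart in front of the work surface, level with it; the furniture and walls round the work are solid. World frame = base frame: x ahead of the robot, y to its left, z up, the work surface at z = 0. Lengths are in mm, angles in rad, forces in N, time in s.
With the tool pointing down it reaches from about 275 to 1000 mm from the base axis. Payload 8.4 kg.
Tool frame: the origin (TCP) lies at the very end of the fingers, on their centre line; the grasp point (between the pads) lies 19 mm behind it; z points along the fingers, x is the direction in which the jaws open and shut, and the axes are right-handed (so a half turn about z gives the same grasp; the last joint's range is limited). The gripper opens to 85 mm and grips with 20 to 120 N. Pads are 22 mm wide; open, the fingers measure 114 mm over their backs; the gripper's body (76 mm by 85 mm) begins 54 mm behind the grasp point. The pads swing forward as they close: fully open they stand 13 mm farther back than shut.
Start: joints at [1.207, 0.353, 1.633, -0, 1.155, -0.002], TCP at [221.223, 584.541, 231.281] pointing down, gripper open.
Joint ranges: [-2.63, 2.63], [-0.92, 2.1], [0.06, 2.66], [-1.3, 4.44], [0, 2.69], [-3.02, 3.02]. Speed limits (rad/s): [2.22, 2.22, 2.79, 3.14, 3.14, 3.14].

## Interface

Orientations are given as [roll, pitch, yaw] about the fixed x, y, z axes, in that order (R = Rz(yaw) Ry(pitch) Rx(roll)).
In Python, from rig import r gives the robot as it stands.
- The arm moves only by the tool arm_command, never from a script. Its argument "targets" is a list of rows, each a list of 6 numbers: the shift along the tool's x, y, z in m, then the turn, a rotation vector about the tool's x, y, z in rad. A call has 1 to 20 rows; each row shifts and turns the commanded pose from where the row before left it, along the tool's axes as they then stand; what a row does not reach is not made up. A row lasts 1/12 s, in which the tool goes at most 41.7 mm and 7.16 degrees, less where a joint would pass 70% of its speed; a pose out of reach is approached as far as the arm can. A call is refused whole if a number of a shift passes 0.0417 or a number of a turn 0.125, either way. A call with a gripper value outside its range is refused whole. "fingers" is the finger opening in m, from 0 to 0.0854, set as the call begins (left out, the last holds). The fingers move at their own pace and stop on an object; "squeeze" is the grip in N (left out, the last holds). Time passes only in rows, so rows that do not move let the fingers close. It gives the time, the measured TCP pose, the force and the opening at its end, in the units of the state.
- r.sense(): the state, without advancing time (a new reading comes with each control period).
- r.grab_frame(name): name is "scene" or "top"; returns a dict with "image" (384x512x3 uint8, blue, green, red), "fx", "fy", "cx", "cy" (pixels), "xyz" and "orientation" of the camera in the world. Camera axes: x right, y down, z forward; pixel columns grow to the right and rows downward; lengths in mm; the calibration is good to about 2 mm. A picture is of the moment at which its call begins. There is no depth.
- r.sign_off(): hands the job in, once; it reports no verdict.
The state is a dict: "clock": time; "qpos": joint angles; "qvel": joint speeds; "joint_efforts": joint torques, N m; "eef_pos": TCP position; "tcp_rot": TCP orientation; "contact_force": force on the tool from outside, world axes, zero at the start; "wrist_torque": the same for the moment, N m; "opening": opening from 0.0 (shut) to 1.0 (fully open).
Only numpy, scipy, OpenCV 4.12 (cv2) and the standard library are available. Lean on these libraries where they do the work, as an engineer would, in place of code of your own. Each camera call takes 0.05 s, during which the arm holds its last target.

## Task

Find this return spring's length under its test load and set the tester's index to it: press the brass cap straight down with 15 N (within 1 N), hold for a second and note how far it sinks, let it up, and slide the red index down to that level. Then load the spring with 15 N again and hold for a second to prove that the cap's top now comes level with the top of the index arm (within 2 mm; correct the index and repeat if not), and let go with the cap up and the index left there. Never load the spring beyond 20 N, and leave the sample vial, bushing and caliper where they are.

Things in the scene. Friction and masses are not known exactly. Their poses are not given: they have to be found in the camera images.
- tester: grey spring tester, fixed, base 124 x 170 x 20 mm; origin: centre of its underside, x away from the robot, y to the left, z up. The spring stands on the right, at x = -15, y = -48 mm. On the left a graduated aluminium column (20 x 34 mm, top 142 mm above the bench, near face at x = +32 mm, centre y = +50 mm) guides the index
- cap_top (a point): centre of the flat top of the brass cap, 36 mm across, 14 mm high, that sits on the bare coil (32 mm across); 120 mm above the bench when free; z up. Sinks straight down by at most 42 mm and springs back
- cap (a joint): sinking of the brass cap (m), 0 free, positive downwards, stop at 0.042. It stays at 0 until the spring's pretension is overcome, which differs each time and cannot be seen (2 to 12 N), then sinks about 2.5 mm for each further newton (about 8 to 34 mm in all at 15 N)
- index_tip (a point): tip of the red index arm, on its level top face, 34 mm to the left of the spring's axis; the arm is 6 mm wide and 4 mm thick and reaches from the black block to the right
- index_block (a point): on the top face of the black index block, level with the top of the red arm: where to push it down with shut fingers (about 4 N) or to grip it. The block is 18 mm (y) wide, 16 mm high, sticks out 50 mm from the column towards the robot; this point is at x = 0, y = +50 mm of the tester
- index (a joint): how far the index has been slid down (m): 0 is with its top 136 mm above the bench, positive downwards, stop at 0.060. It stays by friction (4 N) where it is left
- vial: white sample vial with a blue cap, 27 mm across, 52 mm tall, bystander; origin: centre of its underside
- bushing: bronze bushing, 36 mm across, 30 mm high, bystander; origin: centre of its underside
- caliper: caliper lying flat, 71 x 225 x 16 mm (long side along its y), bystander; origin: centre of its underside
There are look-alikes about, which are no part of the job. There is more than one size of the tester; the job needs the larger.

How it is judged (in metres and radians):
On the way, in this order (a step that is already met when the one before it is completed fails the run):
1. the spring is held under its test load (13.8 to 16.2 N on the cap) for 0.4 s (value of joint cap above 0.005 m and contact force between anything else and cap between 13.8 and 16.2 N), for 0.4 s.
2. the spring is held under its test load again for 0.4 s with the top of the cap level with the top of the index arm within 2 mm (all of step 1 and z of index_tip in the frame of cap_top between -0.002 and 0.002 m), for 0.4 s.
At the end, for the whole second after the job is handed in: The cap is let go and back up (within 2 mm), and the index rests below the free cap's top (slid down by more than 18 mm), still (value of joint cap below 0.002 m and value of joint index above 0.018 m and velocity of joint index between -0.004 and 0.004 m/s); the robot touches nothing.
It fails at once if the spring is overloaded (more than 20 N on the cap) (contact force between anything else and cap above 20 N).
It fails at once if the sample vial, bushing or caliper is moved by more than 20 mm (distance of any of vial, bushing, caliper from where it was at the start of the episode above 0.02 m).
It also fails if it takes over 64 s, if anything falls off the work surface, if the arm or the gripper's body presses on something with over 40 N, if the wrist force passes 120 N, or if a joint passes its speed limit or range.

## Working session

There is one attempt and no reset: what is moved stays moved. The work goes in short steps, Python scripts to look and compute and a tool call to move; the robot and the scene stay as the last step left them, time stands still between calls to the robot, and variables do not carry over. Pictures are saved under pics/ and viewed, and the job is handed in when it is done.

Besides the shell and the picture viewer there is one more tool, called by a JSON object that holds its "api" and its "payload". arm_command: Moves the arm, as the interface text tells. Its arguments: {"type":"object","properties":{"targets":{"type":"array"},"fingers":{"type":"number"},"squeeze":{"type":"number"}},"required":["targets"]}

```bash
ls; mkdir -p pics; python3 - <<'E'
from rig import r
import cv2
s=r.sense(); print(s)
for n in("scene","top"):
    f=r.grab_frame(n); cv2.imwrite(f"pics/{n}0.png",f["image"]); print(n,{k:v for k,v in f.items() if k!="image"})
E
```

```text
pics
{'clock': 0.0, 'qpos': array([ 1.20659678e+00,  3.53649568e-01,  1.63414212e+00,  9.13548523e-06,
        1.15517037e+00, -2.41480015e-03]), 'qvel': array([ 0.00188188, -0.00033663,  0.0001077 ,  0.00038937,  0.00180182,
       -0.00050132]), 'joint_efforts': array([ 1.00584715e-03, -6.05252552e+01, -3.42067158e+01,  5.36277855e-05,
        9.16234130e-03, -1.26840430e-05]), 'eef_pos': array([221.05325121, 584.09937564, 230.55736371]), 'tcp_rot': array([-3.14158099e+00,  1.36938027e-03,  1.20900789e+00]), 'contact_force': array([-0.55208835, -0.02783877, -0.2128361 ]), 'wrist_torque': array([-0.02092977, -0.01958489, -0.027823  ]), 'opening': 0.9966534385405488}
scene {'fx': 434.2054171142408, 'fy': 434.2054171142408, 'cx': 257.10995105604735, 'cy': 190.4519057983925, 'xyz': array([    6.98122596, -1153.40293378,   705.46129782]), 'orientation': array([-1.99966342,  0.00595016, -0.42086198])}
top {'fx': 373.55055038690404, 'fy': 373.55055038690404, 'cx': 253.5861171315722, 'cy': 192.04640821872755, 'xyz': array([ 332.59780643,    2.79985963, 1386.86500878]), 'orientation': array([-2.96895006,  0.00519637, -1.55605785])}
```

View pics/scene0.png

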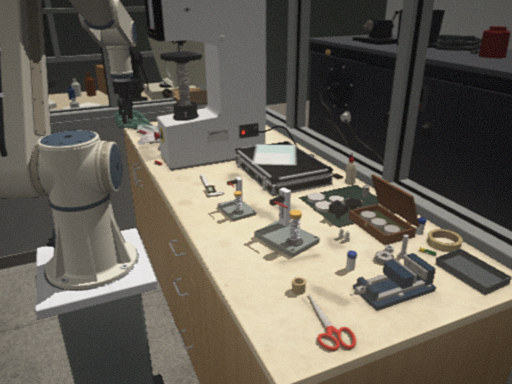

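View pics/top0.png

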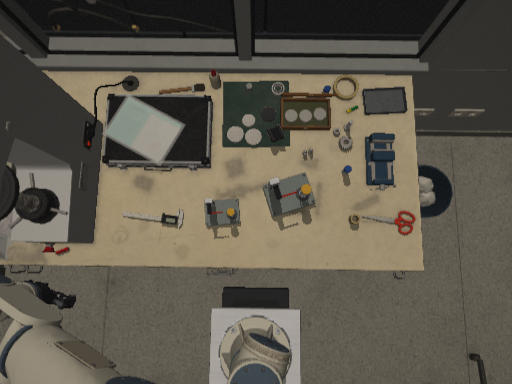

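```bash
python3 - <<'E'
import cv2,numpy as np
a=cv2.imread("pics/top0.png")[160:250,190:330]; b=cv2.imread("pics/scene0.png")[165:265,205:335]
a=cv2.resize(a,None,fx=5,fy=5,interpolation=cv2.INTER_CUBIC);b=cv2.resize(b,None,fx=5,fy=5,interpolation=cv2.INTER_CUBIC)
cv2.imwrite("pics/ca.png",a);cv2.imwrite("pics/cb.png",b)
E
```

```text
(no output)
```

View pics/ca.png

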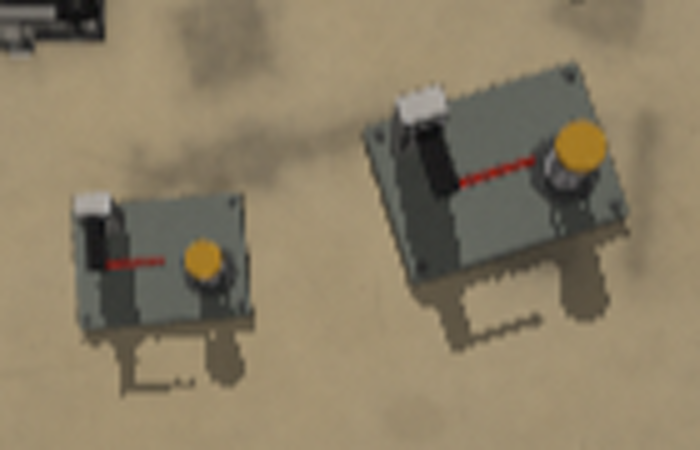

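View pics/cb.png

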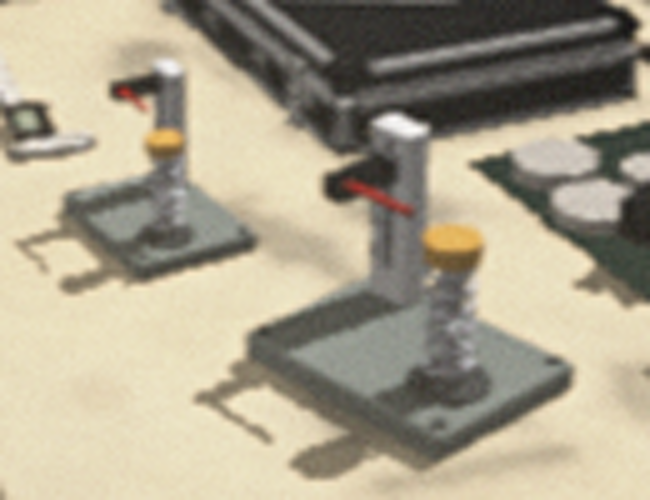

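```bash
cat > h.py <<'E'
import numpy as np,cv2
from scipy.spatial.transform import Rotation as R
from rig import r
def ray(f,u,v):
    d=np.array([(u-f["cx"])/f["fx"],(v-f["cy"])/f["fy"],1.]); return R.from_euler('xyz',f["orientation"]).apply(d)
def onz(f,u,v,z):
    d=ray(f,u,v); o=f["xyz"]; return o+d*(z-o[2])/d[2]
def proj(f,p):
    q=R.from_euler('xyz',f["orientation"]).inv().apply(np.asarray(p)-f["xyz"]); return q[...,0]/q[...,2]*f["fx"]+f["cx"],q[...,1]/q[...,2]*f["fy"]+f["cy"]
def tri(fs,px):
    A=np.zeros((3,3));b=np.zeros(3)
    for f,(u,v) in zip(fs,px):
        d=ray(f,u,v);d/=np.linalg.norm(d);P=np.eye(3)-np.outer(d,d);A+=P;b+=P@f["xyz"]
    return np.linalg.solve(A,b)
def blobs(img,kind,roi):
    h=cv2.cvtColor(img,cv2.COLOR_BGR2HSV)
    if kind=="brass": m=cv2.inRange(h,(14,150,110),(28,255,255))
    elif kind=="red": m=cv2.inRange(h,(0,140,60),(8,255,255))|cv2.inRange(h,(172,140,60),(180,255,255))
    x0,y0,x1,y1=roi; k=np.zeros_like(m);k[y0:y1,x0:x1]=m[y0:y1,x0:x1]
    n,l,st,c=cv2.connectedComponentsWithStats(k)
    return [(st[i].tolist(),c[i].round(2).tolist()) for i in range(1,n) if st[i][4]>5],k
E
python3 - <<'E'
from h import *
s=r.grab_frame("scene");t=r.grab_frame("top")
print(blobs(s["image"],"brass",(260,190,335,260))[0],blobs(t["image"],"brass",(260,160,330,230))[0])
for n,f,roi in(("s",s,(260,180,335,260)),("t",t,(260,160,330,230))):
    print(n,blobs(f["image"],"red",roi)[0])
bt=blobs(t["image"],"brass",(260,160,330,230))[0][0][1]
print("cap top",onz(t,*bt,120))
# base corners in crop top (z=20)
for u,v in[(365,132),(573,66),(630,222),(416,290)]: print(onz(t,190+u/5-.4,160+v/5-.4,20))
for u,v in[(422,105)]: print("col",onz(t,190+u/5-.4,160+v/5-.4,142))
for u,v in[(446,190),(458,186),(536,160)]: print("blk",onz(t,190+u/5-.4,160+v/5-.4,136))
E
```

```text
[([295, 211, 5, 4, 10], [297.4, 212.2])] [([301, 184, 10, 10, 75], [305.71, 188.95])]
s [([274, 201, 12, 6, 20], [278.75, 203.2])]
t [([282, 191, 15, 6, 21], [288.95, 193.81])]
cap top [ 566.7048433  -166.75863337  120.        ]
[594.14342934 -19.81710023  20.        ]
[ 646.60893983 -175.05836259   20.        ]
[ 529.2117905  -216.09232364   20.        ]
[476.62113285 -58.48986217  20.        ]
col [590.02086107 -56.3528354  142.        ]
blk [532.68326808 -73.21472208 136.        ]
blk [535.54262696 -81.33926862 136.        ]
blk [ 554.17577336 -134.2832576   136.        ]
```

```bash
python3 - <<'E'
from h import *
s=r.grab_frame("scene");t=r.grab_frame("top")
u,v=205+454/5-.4,165+240/5-.4
print("scene cap onz",onz(s,u,v,120))
print("tri",tri([s,t],[(u,v),(305.71,188.95)]))
for yaw in(.325,):
  c,n=np.cos(yaw),np.sin(yaw);M=np.array([[c,-n],[n,c]])
  for nm,p,z in(("col",(42,50),142),("cap",(-15,-48),120),("blknear",(-18,50),136),("tip",(-15,-14),136)):
    w=M@p+np.array([561.65,-117.4]); print(nm,w.round(1),proj(t,[*w,z]),proj(s,[*w,z]))
# scene base corners
for u,v in[(250,350),(440,455),(572,370)]: print(onz(s,205+u/5-.4,165+v/5-.4,20))
E
```

```text
scene cap onz [ 564.75195274 -171.85197023  120.        ]
tri [ 567.30821677 -167.17049237  117.20861858]
col [585.5 -56.6] (np.float64(274.0675257420981), np.float64(181.9086312940986)) (np.float64(283.70908976220943), np.float64(189.62658991390057))
cap [ 562.8 -167.7] (np.float64(305.9874854187306), np.float64(190.0799327932255)) (np.float64(294.11131190714923), np.float64(212.13184456614576))
blknear [528.6 -75.8] (np.float64(279.5494375713981), np.float64(198.79304274818023)) (np.float64(269.9707538222056), np.float64(197.01961505374044))
tip [ 551.9 -135.5] (np.float64(297.1491635036154), np.float64(192.26292165933225)) (np.float64(285.81274604800154), np.float64(203.46985833173574))
[473.9280301  -81.12992929  20.        ]
[ 524.90080654 -234.42738243   20.        ]
[ 642.73944754 -185.17660629   20.        ]
```

{"api": "arm_command", "payload": {"targets": [[0, 0, 0, 0, 0, 0.11], [0, 0, 0, 0, 0, 0.11], [0, 0, 0, 0, 0, 0.11], [0, 0, 0, 0, 0, 0.11], [0, 0, 0, 0, 0, 0.11], [0, 0.01, 0, 0, 0, 0.11], [0, 0.02, 0, 0, 0, 0.11], [0, 0.03, 0, 0, 0, 0.11], [0.003, 0.033, 0, 0, 0, 0], [0.003, 0.033, 0, 0, 0, 0], [0.003, 0.033, 0, 0, 0, 0], [0.003, 0.033, 0, 0, 0, 0], [0.003, 0.033, 0, 0, 0, 0], [0.003, 0.033, 0, 0, 0, 0], [0.003, 0.033, 0, 0, 0, 0], [0.003, 0.033, 0, 0, 0, 0], [0.003, 0.033, 0, 0, 0, 0], [0.003, 0.033, 0, 0, 0, 0], [0.003, 0.033, 0, 0, 0, 0], [0.003, 0.033, 0, 0, 0, 0]], "fingers": 0, "squeeze": 20}}

```text
clock: 1.97
eef_pos: [412.9, 167.8, 231.5]
tcp_rot: [-3.142, -0.001, 0.329]
contact_force: [0.6, 0.4, 1.3]
opening: 0.001
```

{"api": "arm_command", "payload": {"targets": [[0.003, 0.034, 0, 0, 0, 0], [0.003, 0.034, 0, 0, 0, 0], [0.003, 0.034, 0, 0, 0, 0], [0.003, 0.034, 0, 0, 0, 0], [0.003, 0.034, 0, 0, 0, 0], [0.003, 0.034, 0, 0, 0, 0], [0.003, 0.034, 0, 0, 0, 0], [0.003, 0.034, 0.005, 0, 0, 0], [0.003, 0.02, 0.01, 0, 0, 0], [0.001, 0.01, 0.01, 0, 0, 0], [0, 0, 0.01, 0, 0, 0], [0, 0, 0, 0, 0, 0], [0, 0, 0, 0, 0, 0]]}}

```text
clock: 3.05
eef_pos: [535.4, -106.2, 195.4]
tcp_rot: [-3.14, 0.002, 0.33]
contact_force: [-0.7, 0.8, -0.2]
opening: 0.001
```

{"api": "arm_command", "payload": {"targets": [[0.003, 0.023, 0, 0, 0, 0], [0.003, 0.023, 0, 0, 0, 0], [0.003, 0.0225, 0, 0, 0, 0], [0, 0, 0.02, 0, 0, 0], [0, 0, 0.02, 0, 0, 0], [0, 0, 0, 0, 0, 0], [0, 0, 0, 0, 0, 0], [0, 0, 0, 0, 0, 0]]}}

```text
clock: 3.72
eef_pos: [567.7, -168.5, 157.5]
tcp_rot: [3.141, -0.001, 0.33]
contact_force: [0.8, -0.2, -0.5]
opening: 0.0
```

```bash
python3 - <<'E'
from h import *
s=r.grab_frame("scene");t=r.grab_frame("top")
print(r.sense()["eef_pos"],r.sense()["contact_force"],r.sense()["clock"])
a=cv2.resize(t["image"][160:230,260:330],None,fx=7,fy=7,interpolation=cv2.INTER_CUBIC);b=cv2.resize(s["image"][160:265,245:335],None,fx=5,fy=5,interpolation=cv2.INTER_CUBIC)
c=np.zeros((525,950,3),np.uint8);c[:490,:490]=a;c[:525,495:945]=b
cv2.imwrite("pics/c1.png",cv2.resize(c,(790,437)))
E
```

```text
[ 568.04020647 -168.93275331  157.82940184] [-0.50456509 -0.14145214  0.55542804] 3.8167
```

View pics/c1.png

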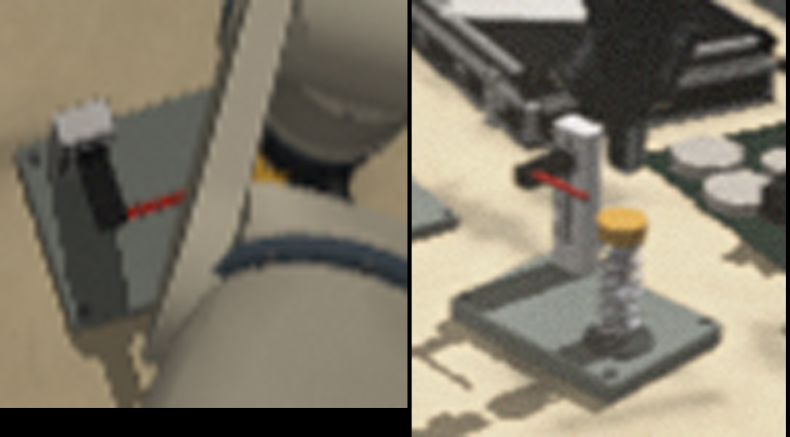

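{"api": "arm_command", "payload": {"targets": [[-0.002, 0, 0.01, 0, 0, 0], [0, 0, 0.01, 0, 0, 0], [0, 0, 0.007, 0, 0, 0], [0, 0, 0.003, 0, 0, 0], [0, 0, 0.001, 0, 0, 0], [0, 0, 0, 0, 0, 0], [0, 0, 0, 0, 0, 0]]}}

```text
clock: 4.4
eef_pos: [565.5, -170.1, 125.3]
tcp_rot: [-3.142, 0.0, 0.329]
contact_force: [0.1, 0.0, -0.6]
opening: 0.005
```

{"api": "arm_command", "payload": {"targets": [[0, 0, 0.001, 0, 0, 0], [0, 0, 0.001, 0, 0, 0], [0, 0, 0.001, 0, 0, 0], [0, 0, 0.0005, 0, 0, 0], [0, 0, 0, 0, 0, 0]]}}

```text
clock: 4.82
eef_pos: [565.3, -170.0, 121.7]
tcp_rot: [-3.142, 0.0, 0.329]
contact_force: [-0.3, 0.7, -0.0]
opening: -0.001
```

{"api": "arm_command", "payload": {"targets": [[0, 0, 0.0005, 0, 0, 0], [0, 0, 0, 0, 0, 0]]}}

```text
clock: 4.98
eef_pos: [565.4, -170.0, 121.2]
tcp_rot: [3.142, 0.0, 0.329]
contact_force: [0.1, -0.0, -0.6]
opening: -0.0
```

{"api": "arm_command", "payload": {"targets": [[0, 0, 0.0005, 0, 0, 0], [0, 0, 0, 0, 0, 0]]}}

```text
clock: 5.15
eef_pos: [565.4, -170.0, 120.7]
tcp_rot: [-3.142, 0.0, 0.329]
contact_force: [-0.4, 0.9, 0.2]
opening: 0.0
```

{"api": "arm_command", "payload": {"targets": [[0, 0, 0.0005, 0, 0, 0], [0, 0, 0, 0, 0, 0]]}}

```text
clock: 5.32
eef_pos: [565.3, -170.0, 120.2]
tcp_rot: [-3.142, 0.0, 0.329]
contact_force: [-0.1, 0.2, -0.0]
opening: 0.002
```

{"api": "arm_command", "payload": {"targets": [[0, 0, 0.0005, 0, 0, 0], [0, 0, 0, 0, 0, 0]]}}

```text
clock: 5.48
eef_pos: [565.4, -170.0, 120.1]
tcp_rot: [3.142, -0.0, 0.329]
contact_force: [-1.4, 0.6, 4.3]
opening: 0.001
```

{"api": "arm_command", "payload": {"targets": [[0, 0, 0.0005, 0, 0, 0], [0, 0, 0, 0, 0, 0]]}}

```text
clock: 5.65
eef_pos: [565.4, -170.1, 120.0]
tcp_rot: [3.141, -0.0, 0.329]
contact_force: [-3.2, 0.6, 8.4]
opening: -0.002
```

{"api": "arm_command", "payload": {"targets": [[0, 0, 0.0005, 0, 0, 0], [0, 0, 0, 0, 0, 0]]}}

```text
clock: 5.82
eef_pos: [565.4, -170.0, 119.5]
tcp_rot: [3.141, -0.0, 0.329]
contact_force: [-3.4, 1.5, 9.3]
opening: 0.002
```

{"api": "arm_command", "payload": {"targets": [[-0.0004, -0.0001, 0.001, 0, 0, 0], [0, 0, 0.001, 0, 0, 0], [0, 0, 0.001, 0, 0, 0], [0, 0, 0.001, 0, 0, 0], [0, 0, 0.001, 0, 0, 0], [0, 0, 0, 0, 0, 0], [0, 0, 0, 0, 0, 0]]}}

```text
clock: 6.4
eef_pos: [565.5, -170.1, 114.9]
tcp_rot: [3.141, -0.001, 0.329]
contact_force: [-2.5, 1.3, 10.0]
opening: 0.001
```

{"api": "arm_command", "payload": {"targets": [[-0.0003, 0, 0.001, 0, 0, 0], [0, 0, 0.001, 0, 0, 0], [0, 0, 0.001, 0, 0, 0], [0, 0, 0.001, 0, 0, 0], [0, 0, 0, 0, 0, 0], [0, 0, 0, 0, 0, 0]]}}

```text
clock: 6.9
eef_pos: [565.4, -170.1, 111.1]
tcp_rot: [3.141, -0.001, 0.329]
contact_force: [-2.5, 1.8, 12.7]
opening: 0.001
```

```bash
python3 - <<'E'
from h import *
for i in range(3):
    r.grab_frame("scene"); s=r.sense(); print(s["clock"],s["eef_pos"].round(2),s["contact_force"].round(2),s["wrist_torque"].round(2))
E
```

```text
6.95 [ 565.43 -170.09  111.15] [-2.26  3.1  13.39] [ 0.47  0.45 -0.01]
7.0 [ 565.41 -170.05  111.13] [-2.3   2.41 12.34] [0.38 0.42 0.01]
7.05 [ 565.43 -170.06  111.16] [-2.24  2.94 12.09] [ 0.43  0.47 -0.01]
```

{"api": "arm_command", "payload": {"targets": [[-0.0002, -0.0003, 0.001, 0, 0, 0], [0, 0, 0.001, 0, 0, 0], [0, 0, 0.001, 0, 0, 0], [0, 0, 0.001, 0, 0, 0], [0, 0, 0.0005, 0, 0, 0], [0, 0, 0, 0, 0, 0], [0, 0, 0, 0, 0, 0]]}}

```text
clock: 7.63
eef_pos: [565.4, -170.1, 106.9]
tcp_rot: [3.14, -0.002, 0.329]
contact_force: [-2.4, 1.9, 14.3]
opening: 0.001
```

```bash
cat > m.py <<'E'
from h import *
import sys
a=[]
for i in range(int(sys.argv[1]) if len(sys.argv)>1 else 5):
    r.grab_frame("scene"); s=r.sense(); a.append(np.r_[s["eef_pos"],s["contact_force"]])
a=np.array(a); print(s["clock"],a.mean(0).round(2),a.std(0).round(2),"norm",np.linalg.norm(a[:,3:].mean(0)).round(2))
E
python3 m.py 5
```

```text
7.8833 [ 565.41 -170.05  106.92   -2.5     1.9    14.75] [0.02 0.01 0.02 0.67 0.26 0.36] norm 15.09
```

{"api": "arm_command", "payload": {"targets": [[0, 0, 0, 0, 0, 0], [0, 0, 0, 0, 0, 0], [0, 0, 0, 0, 0, 0], [0, 0, 0, 0, 0, 0], [0, 0, 0, 0, 0, 0], [0, 0, 0, 0, 0, 0]]}}

```text
clock: 8.38
eef_pos: [565.4, -170.1, 107.0]
tcp_rot: [3.14, -0.002, 0.329]
contact_force: [-2.0, 1.8, 14.2]
opening: -0.003
```

```bash
python3 m.py 6; python3 - <<'E'
from h import *
s=r.grab_frame("scene")
cv2.imwrite("pics/c2.png",cv2.resize(s["image"][160:265,245:335],None,fx=5,fy=5,interpolation=cv2.INTER_CUBIC))
E
```

```text
8.6833 [ 565.41 -170.06  106.93   -2.57    1.79   14.52] [0.01 0.01 0.01 0.2  0.41 0.43] norm 14.86
```

View pics/c2.png

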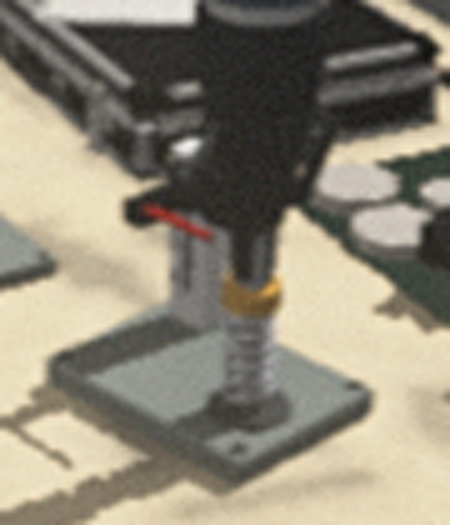

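{"api": "arm_command", "payload": {"targets": [[0, 0, -0.004, 0, 0, 0], [0, 0, -0.008, 0, 0, 0], [0, 0, -0.012, 0, 0, 0], [0, 0, -0.02, 0, 0, 0], [0, 0, -0.02, 0, 0, 0], [0.0016, -0.02, 0, 0, 0, 0], [0.0016, -0.02, 0, 0, 0, 0], [0.0016, -0.02, 0, 0, 0, 0], [0.0016, -0.02, 0, 0, 0, 0], [0.0016, -0.02, 0, 0, 0, 0], [0, 0, 0, 0, 0, 0], [0, 0, 0, 0, 0, 0], [0, 0, 0, 0, 0, 0]]}}

```text
clock: 9.82
eef_pos: [540.0, -73.1, 169.5]
tcp_rot: [3.141, -0.0, 0.33]
contact_force: [-0.0, 0.6, -0.2]
opening: -0.002
```

```bash
python3 m.py 3; python3 - <<'E'
from h import *
s=r.grab_frame("scene");t=r.grab_frame("top")
a=cv2.resize(t["image"][160:230,260:330],None,fx=7,fy=7,interpolation=cv2.INTER_CUBIC);b=cv2.resize(s["image"][160:265,245:335],None,fx=5,fy=5,interpolation=cv2.INTER_CUBIC)
c=np.zeros((525,950,3),np.uint8);c[:490,:490]=a;c[:525,495:945]=b
cv2.imwrite("pics/c3.png",cv2.resize(c,(790,437)))
E
```

```text
9.9667 [ 5.3996e+02 -7.3420e+01  1.6935e+02  5.5000e-01  1.0000e-02 -8.7000e-01] [0.05 0.05 0.06 0.27 0.2  0.27] norm 1.03
```

View pics/c3.png

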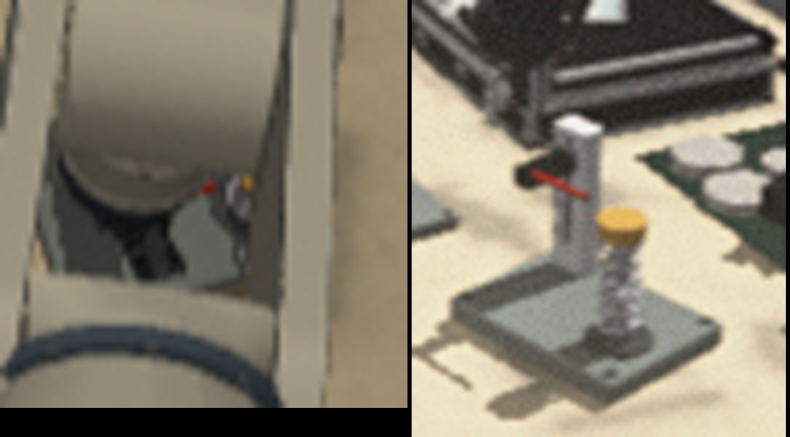

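```bash
python3 - <<'E'
from h import *
s=r.grab_frame("scene")
print(proj(s,r.sense()["eef_pos"]))
cv2.imwrite("pics/c4.png",cv2.resize(s["image"][100:220,205:335],None,fx=5,fy=5,interpolation=cv2.INTER_CUBIC))
E
```

```text
(np.float64(272.987222592981), np.float64(186.1467143659195))
```

View pics/c4.png

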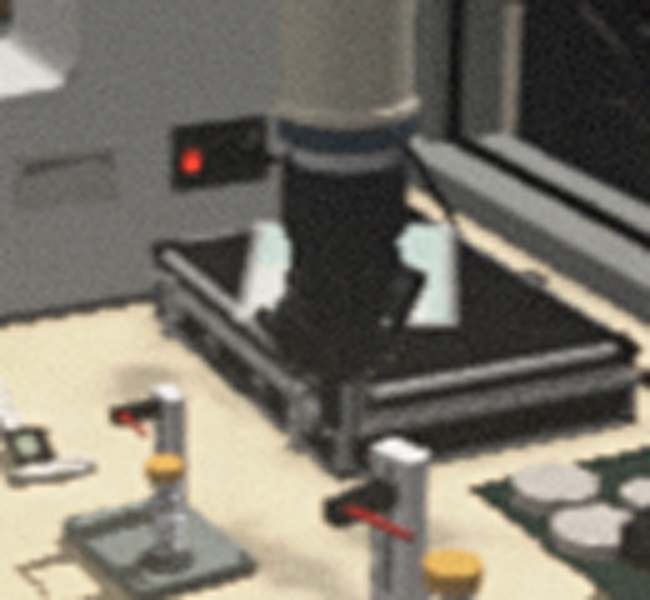

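{"api": "arm_command", "payload": {"targets": [[0.003, 0, 0.01, 0, 0, 0], [0, 0, 0.01, 0, 0, 0], [0, 0, 0.006, 0, 0, 0], [0, 0, 0.003, 0, 0, 0], [0, 0, 0.002, 0, 0, 0], [0, 0, 0.002, 0, 0, 0], [0, 0, 0.002, 0, 0, 0], [0, 0, 0.002, 0, 0, 0], [0, 0, 0.002, 0, 0, 0], [0, 0, 0.002, 0, 0, 0], [0, 0, 0, 0, 0, 0]]}}

```text
clock: 11.03
eef_pos: [542.3, -71.7, 128.0]
tcp_rot: [-3.141, 0.0, 0.329]
contact_force: [-0.5, 0.1, 0.2]
opening: 0.001
```

```bash
python3 m.py 3; python3 - <<'E'
from h import *
s=r.grab_frame("scene")
cv2.imwrite("pics/c5.png",cv2.resize(s["image"][140:260,225:335],None,fx=5,fy=5,interpolation=cv2.INTER_CUBIC))
E
```

```text
11.1833 [ 5.4249e+02 -7.1750e+01  1.2828e+02 -9.0000e-02  1.0000e-01 -3.5000e-01] [0.07 0.02 0.09 0.13 0.16 0.09] norm 0.38
```

View pics/c5.png

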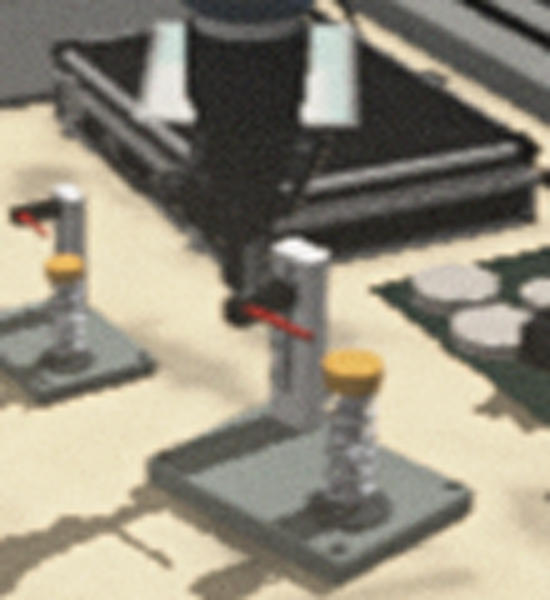

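```bash
python3 - <<'E'
from h import *
s=r.grab_frame("scene")
print("tcp",proj(s,r.sense()["eef_pos"]))
for n,im in(("0",cv2.imread("pics/scene0.png")),("now",s["image"])): print(n,blobs(im,"red",(260,180,335,260))[0])
for q in(0,8): 
  for nm,p in(("tip",(-15,-14)),("blknear",(-18,50)),("blkR",(-18,41))):
    c,n=np.cos(.325),np.sin(.325);w=np.array([[c,-n],[n,c]])@p+[565,-117]; print(q,nm,w,proj(s,[*w,136-q]))
im=s["image"][175:215,255:300]
o=cv2.imread("pics/scene0.png")[175:215,255:300]
im=np.hstack([o,im]);im=np.clip(im.astype(float)*1.8,0,255).astype(np.uint8)
cv2.imwrite("pics/c6.png",cv2.resize(im,None,fx=8,fy=8,interpolation=cv2.INTER_CUBIC))
E
```

```text
tcp (np.float64(273.4816528961406), np.float64(197.91544266860677))
0 [([274, 201, 12, 6, 19], [278.95, 203.42])]
now [([274, 201, 12, 6, 24], [278.54, 203.12])]
0 tip [ 555.25556211 -135.05674196] (np.float64(286.75519947451113), np.float64(203.2051780184509))
0 blknear [531.97684763 -75.36502182] (np.float64(270.90281433341124), np.float64(196.7707487645045))
0 blkR [534.8506267  -83.89387836] (np.float64(272.9738280842006), np.float64(197.69255549621255))
8 tip [ 555.25556211 -135.05674196] (np.float64(286.6947222329284), np.float64(205.6231266864718))
8 blknear [531.97684763 -75.36502182] (np.float64(270.88385445832995), np.float64(199.13022830474705))
8 blkR [534.8506267  -83.89387836] (np.float64(272.9495779803952), np.float64(200.06045999508825))
```

View pics/c6.png

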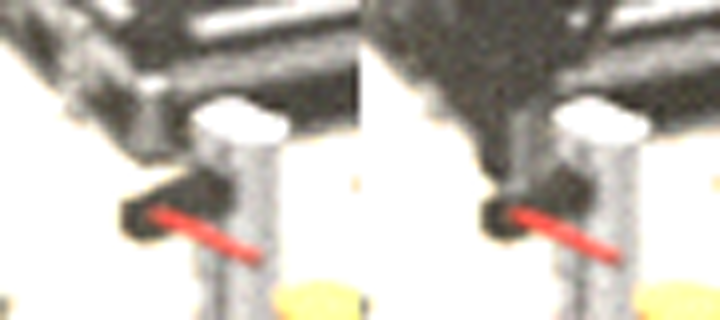

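{"api": "arm_command", "payload": {"targets": [[0, 0, 0.001, 0, 0, 0], [0, 0, 0.001, 0, 0, 0], [0, 0, 0.001, 0, 0, 0], [0, 0, 0.001, 0, 0, 0], [0, 0, 0, 0, 0, 0]]}}

```text
clock: 11.7
eef_pos: [542.5, -71.7, 124.2]
tcp_rot: [-3.142, 0.0, 0.329]
contact_force: [-0.8, -0.3, 0.6]
opening: 0.002
```

```bash
python3 m.py 3; python3 - <<'E'
from h import *
s=r.grab_frame("scene")
print(blobs(s["image"],"red",(260,180,335,260))[0])
im=s["image"][175:215,255:300]
o=cv2.imread("pics/scene0.png")[175:215,255:300]
im=np.hstack([o,im]);im=np.clip(im.astype(float)*1.8,0,255).astype(np.uint8)
cv2.imwrite("pics/c7.png",cv2.resize(im,None,fx=8,fy=8,interpolation=cv2.INTER_CUBIC))
E
```

```text
11.85 [ 5.4251e+02 -7.1750e+01  1.2426e+02 -4.5000e-01  1.4000e-01  2.2000e-01] [0.01 0.01 0.01 0.66 0.44 0.3 ] norm 0.52
[([274, 201, 13, 7, 22], [279.41, 203.82])]
```

View pics/c7.png

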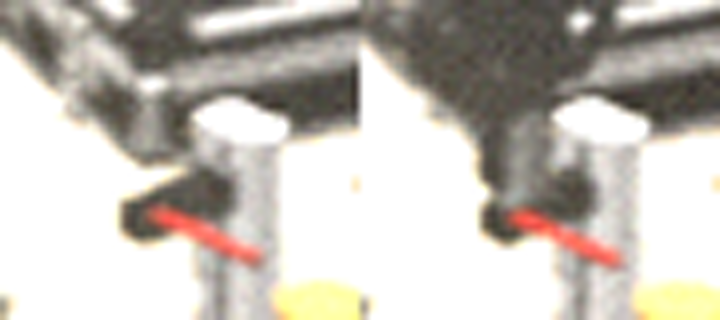

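{"api": "arm_command", "payload": {"targets": [[0, 0, 0.001, 0, 0, 0], [0, 0, 0.001, 0, 0, 0], [0, 0, 0, 0, 0, 0]]}}

```text
clock: 12.15
eef_pos: [542.5, -71.8, 122.3]
tcp_rot: [3.142, -0.0, 0.329]
contact_force: [0.1, 0.1, 1.8]
opening: -0.005
```

{"api": "arm_command", "payload": {"targets": [[0, 0, 0.001, 0, 0, 0], [0, 0, 0.001, 0, 0, 0], [0, 0, 0, 0, 0, 0]]}}

```text
clock: 12.4
eef_pos: [542.5, -71.8, 120.1]
tcp_rot: [3.142, -0.0, 0.329]
contact_force: [-0.9, 0.5, 1.5]
opening: -0.001
```

```bash
python3 m.py 2; python3 - <<'E'
from h import *
s=r.grab_frame("scene")
print(blobs(s["image"],"red",(260,180,335,260))[0])
im=s["image"][175:215,255:300]
o=cv2.imread("pics/scene0.png")[175:215,255:300]
im=np.hstack([o,im]);im=np.clip(im.astype(float)*1.8,0,255).astype(np.uint8)
cv2.imwrite("pics/c8.png",cv2.resize(im,None,fx=8,fy=8,interpolation=cv2.INTER_CUBIC))
E
```

```text
12.5 [ 5.4251e+02 -7.1760e+01  1.2016e+02 -2.9000e-01  3.1000e-01  1.3400e+00] [0.02 0.01 0.   0.13 0.01 0.43] norm 1.41
[([274, 203, 13, 6, 22], [279.18, 205.05])]
```

View pics/c8.png

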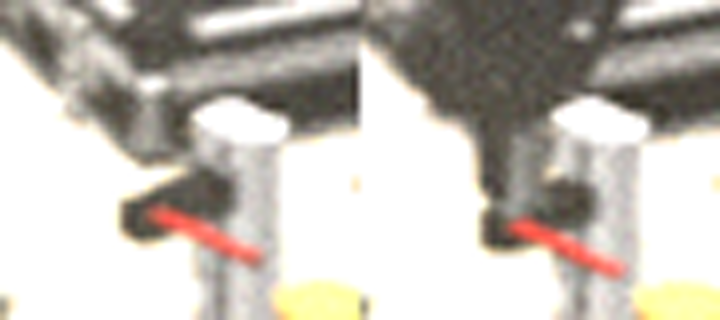

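{"api": "arm_command", "payload": {"targets": [[0, 0, 0.0015, 0, 0, 0], [0, 0, 0.0015, 0, 0, 0], [0, 0, 0.0015, 0, 0, 0], [0, 0, 0.0015, 0, 0, 0], [0, 0, 0.0015, 0, 0, 0], [0, 0, 0.0015, 0, 0, 0], [0, 0, 0.0015, 0, 0, 0], [0, 0, 0.001, 0, 0, 0], [0, 0, 0.001, 0, 0, 0], [0, 0, 0.0005, 0, 0, 0], [0, 0, 0, 0, 0, 0], [0, 0, 0, 0, 0, 0]]}}

```text
clock: 13.55
eef_pos: [542.5, -71.8, 107.1]
tcp_rot: [-3.142, 0.0, 0.329]
contact_force: [0.2, 0.4, 0.9]
opening: 0.003
```

{"api": "arm_command", "payload": {"targets": [[0, 0, 0.0003, 0, 0, 0], [0, 0, 0, 0, 0, 0], [0, 0, 0, 0, 0, 0]]}}

```text
clock: 13.8
eef_pos: [542.5, -71.7, 107.0]
tcp_rot: [3.142, -0.0, 0.329]
contact_force: [-0.7, 0.7, 2.4]
opening: 0.004
```

```bash
python3 m.py 2
```

```text
13.9 [542.5  -71.77 106.99  -0.6   -0.74   2.2 ] [0.01 0.   0.01 0.85 0.03 0.19] norm 2.4
```

{"api": "arm_command", "payload": {"targets": [[0, 0, -0.002, 0, 0, 0], [0, 0, -0.008, 0, 0, 0], [0, 0, -0.015, 0, 0, 0], [0, 0, -0.015, 0, 0, 0], [-0.002, 0.02, 0, 0, 0, 0], [-0.002, 0.02, 0, 0, 0, 0], [-0.002, 0.02, 0, 0, 0, 0], [-0.002, 0.02, 0, 0, 0, 0], [-0.002, 0.019, 0, 0, 0, 0], [0, 0, 0.01, 0, 0, 0], [0, 0, 0.006, 0, 0, 0], [0, 0, 0.002, 0, 0, 0], [0, 0, 0, 0, 0, 0], [0, 0, 0, 0, 0, 0]]}}

```text
clock: 15.07
eef_pos: [564.7, -167.8, 128.8]
tcp_rot: [-3.141, 0.001, 0.33]
contact_force: [-0.2, 0.2, 0.7]
opening: -0.001
```

```bash
python3 m.py 2; python3 - <<'E'
from h import *
s=r.grab_frame("scene")
print(blobs(s["image"],"red",(260,180,335,260))[0])
cv2.imwrite("pics/c9.png",cv2.resize(s["image"][150:260,225:335],None,fx=5,fy=5,interpolation=cv2.INTER_CUBIC))
E
```

```text
15.1667 [ 5.6503e+02 -1.6801e+02  1.2918e+02 -3.3000e-01 -1.8000e-01  4.4000e-01] [0.07 0.06 0.07 0.61 0.54 0.05] norm 0.58
[([274, 206, 10, 6, 18], [278.28, 208.33])]
```

View pics/c9.png

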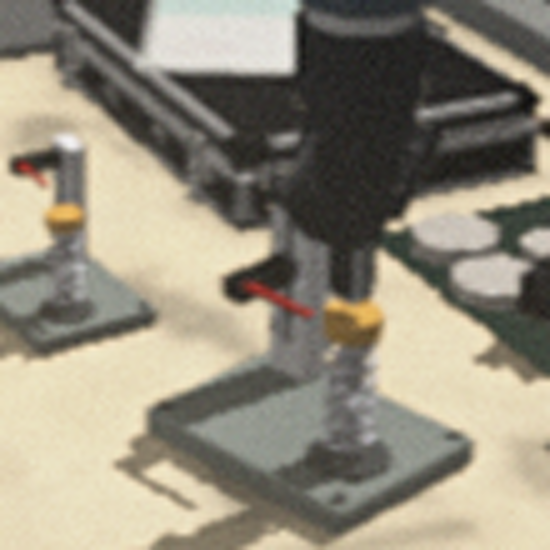

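Index is lowered (tip at about crop (313,315), i.e. full-frame (288,213)). Cap is free and the fingers stand over it. Now the proof press.

{"api": "arm_command", "payload": {"targets": [[0, 0, 0.003, 0, 0, 0], [0, 0, 0.002, 0, 0, 0], [0, 0, 0.001, 0, 0, 0], [0, 0, 0.001, 0, 0, 0], [0, 0, 0.0005, 0, 0, 0], [0, 0, 0.0005, 0, 0, 0], [0, 0, 0, 0, 0, 0]]}}

```text
clock: 15.8
eef_pos: [565.0, -168.7, 120.9]
tcp_rot: [-3.142, 0.0, 0.329]
contact_force: [-0.5, -0.6, -1.6]
opening: -0.009
```

{"api": "arm_command", "payload": {"targets": [[0, 0, 0.0005, 0, 0, 0], [0, 0, 0.0005, 0, 0, 0], [0, 0, 0.0005, 0, 0, 0], [0, 0, 0, 0, 0, 0]]}}

```text
clock: 16.13
eef_pos: [565.1, -168.7, 120.1]
tcp_rot: [3.141, -0.0, 0.329]
contact_force: [-1.1, 1.0, 6.5]
opening: 0.0
```

{"api": "arm_command", "payload": {"targets": [[0, 0, 0.0005, 0, 0, 0], [0, 0, 0.0005, 0, 0, 0], [0, 0, 0.001, 0, 0, 0], [0, 0, 0, 0, 0, 0]]}}

```text
clock: 16.47
eef_pos: [565.2, -168.8, 118.4]
tcp_rot: [3.141, -0.0, 0.329]
contact_force: [-3.1, 0.1, 10.2]
opening: -0.001
```

{"api": "arm_command", "payload": {"targets": [[-0.0005, 0, 0.001, 0, 0, 0], [0, 0, 0.001, 0, 0, 0], [0, 0, 0.001, 0, 0, 0], [0, 0, 0.001, 0, 0, 0], [0, 0, 0.001, 0, 0, 0], [0, 0, 0.001, 0, 0, 0], [0, 0, 0.001, 0, 0, 0], [0, 0, 0.001, 0, 0, 0], [0, 0, 0.001, 0, 0, 0], [0, 0, 0.001, 0, 0, 0], [0, 0, 0.001, 0, 0, 0], [0, 0, 0, 0, 0, 0], [0, 0, 0, 0, 0, 0]]}}

```text
clock: 17.55
eef_pos: [565.1, -168.8, 107.9]
tcp_rot: [3.141, -0.001, 0.329]
contact_force: [-2.6, 2.4, 14.6]
opening: 0.002
```

```bash
python3 m.py 4
```

```text
17.75 [ 565.14 -168.75  107.99   -3.67    2.09   14.28] [0.01 0.01 0.01 0.33 0.57 0.37] norm 14.89
```

{"api": "arm_command", "payload": {"targets": [[0, 0, 0.0005, 0, 0, 0], [0, 0, 0.0003, 0, 0, 0], [0, 0, 0, 0, 0, 0], [0, 0, 0, 0, 0, 0], [0, 0, 0, 0, 0, 0], [0, 0, 0, 0, 0, 0], [0, 0, 0, 0, 0, 0], [0, 0, 0, 0, 0, 0], [0, 0, 0, 0, 0, 0], [0, 0, 0, 0, 0, 0], [0, 0, 0, 0, 0, 0], [0, 0, 0, 0, 0, 0]]}}

```text
clock: 18.75
eef_pos: [565.2, -168.8, 107.2]
tcp_rot: [3.141, -0.001, 0.329]
contact_force: [-3.4, 2.7, 14.8]
opening: 0.002
```

```bash
python3 m.py 6; python3 - <<'E'
from h import *
s=r.grab_frame("scene")
print(blobs(s["image"],"red",(260,180,335,260))[0])
cv2.imwrite("pics/c10.png",cv2.resize(s["image"][190:235,260:320],None,fx=10,fy=10,interpolation=cv2.INTER_CUBIC))
for z in(107,):print(proj(s,[555.3,-135,z]),proj(s,[566,-168,z]))
E
```

```text
19.05 [ 565.14 -168.75  107.24   -3.39    2.37   14.17] [0.01 0.01 0.01 0.48 0.52 0.71] norm 14.76
[([274, 206, 13, 7, 23], [278.83, 208.57])]
(np.float64(286.5418177618419), np.float64(211.90044396880555)) (np.float64(295.00579348805644), np.float64(215.90128015179477))
```

View pics/c10.png

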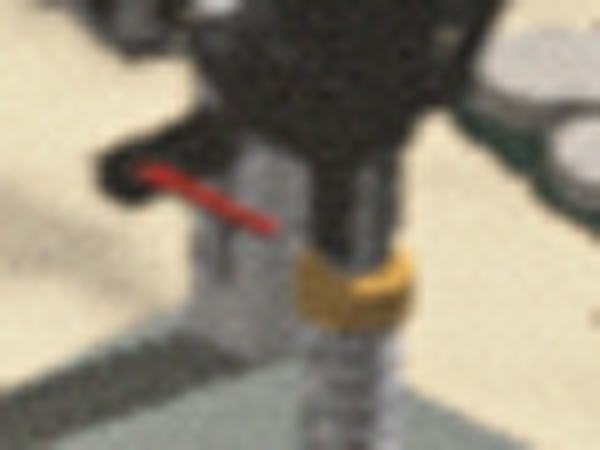

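{"api": "arm_command", "payload": {"targets": [[0, 0, 0.0004, 0, 0, 0], [0, 0, 0.0004, 0, 0, 0], [0, 0, 0, 0, 0, 0], [0, 0, 0, 0, 0, 0], [0, 0, 0, 0, 0, 0], [0, 0, 0, 0, 0, 0], [0, 0, 0, 0, 0, 0], [0, 0, 0, 0, 0, 0], [0, 0, 0, 0, 0, 0], [0, 0, 0, 0, 0, 0], [0, 0, 0, 0, 0, 0], [0, 0, 0, 0, 0, 0]]}}

```text
clock: 20.1
eef_pos: [565.1, -168.8, 106.4]
tcp_rot: [3.141, -0.001, 0.329]
contact_force: [-3.8, 1.8, 14.1]
opening: -0.001
```

```bash
python3 m.py 6
```

```text
20.4 [ 565.15 -168.75  106.47   -3.65    2.91   14.48] [0.01 0.02 0.02 0.21 0.21 0.29] norm 15.21
```

{"api": "arm_command", "payload": {"targets": [[0, 0, -0.003, 0, 0, 0], [0, 0, -0.006, 0, 0, 0], [0, 0, -0.01, 0, 0, 0], [0, 0, -0.02, 0, 0, 0], [0, 0, -0.03, 0, 0, 0], [0, 0, -0.03, 0, 0, 0], [0, 0, -0.02, 0, 0, 0], [0, 0, 0, 0, 0, 0], [0, 0, 0, 0, 0, 0], [0, 0, 0, 0, 0, 0]]}}

```text
clock: 21.23
eef_pos: [564.0, -168.7, 223.2]
tcp_rot: [-3.141, 0.001, 0.329]
contact_force: [-0.2, 0.1, -0.7]
opening: -0.002
```

```bash
python3 m.py 2; python3 - <<'E'
from h import *
s=r.grab_frame("scene")
print(blobs(s["image"],"red",(260,180,335,260))[0],blobs(s["image"],"brass",(260,190,335,260))[0])
cv2.imwrite("pics/c11.png",cv2.resize(s["image"][150:300,205:365],None,fx=4,fy=4,interpolation=cv2.INTER_CUBIC))
E
```

```text
21.3333 [ 5.6371e+02 -1.6858e+02  2.2253e+02 -9.0000e-02 -5.0000e-01  6.0000e-02] [0.03 0.01 0.1  0.01 0.11 0.17] norm 0.51
[([274, 206, 13, 7, 21], [278.95, 208.67])] [([293, 211, 7, 4, 11], [296.36, 212.0])]
```

View pics/c11.png

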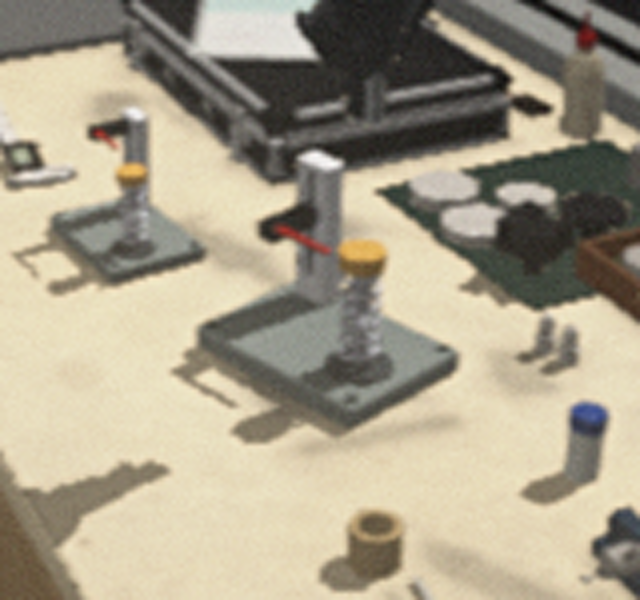

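The cap is back up (about crop (362,250)), the index arm stays lowered with its tip at about (330,252), and the bystanders are untouched.

```bash
python3 -c "
from rig import r
print(r.sign_off())"
```

```text
the job is handed in; nothing more can be done
None
```

The spring sinks about 13 mm under its test load, and the tester's index now stands at that level. I handed the job in at about 21 s, with no verdict reported.

- **First press:** With shut fingers on the larger tester's brass cap, first contact came at a tool-tip height of 120.1 mm. At about 14.6 N vertical (14.9–15.1 N with the sideways force included), held for over a second, the tip stood at 106.9 mm.
- **Setting the index:** I let the cap up and pushed the black block down to a tip height of 107.0 mm. The index had not started at its top position: the block was met at about 124 mm, not 136 mm, so it was already about 12 mm down. By tip height it is now about 29 mm down.
- **Proof press:** I held about 2.5 s at tip heights of 107.2 and then 106.5 mm. The force was about 14.2–14.5 N vertical (14.8–15.2 N in total). The cap's top was 0.2–0.5 mm from the index level by tip height, and the picture showed them level too, to about 1 mm.
- **End state:** The last picture shows the cap back up, the index still lowered, the gripper clear at 222 mm, and the vial, bushing and caliper undisturbed by eye.

- **Sideways force:** A sideways force of about 3–4 N remained on the fingers during the presses. Both the vertical and the total force stayed within 14–16 N as averaged while holding. Single readings scattered by about 0.5 N.
- **Camera check:** The scene camera's height estimates were about 4 mm off, so I set the level from the tool-tip height and used the picture only as a check.

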